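# Find the full cutter tin by weight

## Task

Of the two red-lidded cutter tins on the counter one holds the whole set of pastry cutters and the other only a few; they look the same, so lift them to feel which is heavier, keeping them upright and without dropping them or opening them. Stand the lighter one in the free place of the row on the steel shelf, in line with its neighbours and midway between them, and let go of it. Then present the heavier one to the pastry cook: finish while holding it in the gripper, upright and still, about 10 cm above the middle of the marble slab; leave everything else where it is.

Things in the scene. Friction and masses are not known exactly. Their poses are not given: they have to be found in the camera images.
- tin_a: loose cutter tin on the counter: upright, round, steel, 64 mm in diameter, 62 mm tall, red lid flush with its sides. Origin: centre of its underside, z up; yaw means nothing. Either of the two alike tins may be the fuller: with the whole set it weighs 0.46 to 0.64 kg in all, with a few cutters 0.22 to 0.32 kg. The cutters inside can shift a few mm
- tin_b: loose cutter tin on the counter: upright, round, steel, 64 mm in diameter, 62 mm tall, red lid flush with its sides. Origin: centre of its underside, z up; yaw means nothing. Either of the two alike tins may be the fuller: with the whole set it weighs 0.46 to 0.64 kg in all, with a few cutters 0.22 to 0.32 kg. The cutters inside can shift a few mm
- gap (a point): the free middle place of the row: the point on the shelf's top (100 mm above the counter) where the centre of a tin's underside belongs. Its y axis runs along the row, x across it, z up. Places are 80 mm apart, so the neighbours leave 96 mm clear: have the fingers close across the row (along this x), not along it
- riser: the fixed low stainless-steel shelf standing on the counter, open above: 130 mm deep (x), 440 mm long (y), top surface at 100 mm, small white dishes under it. Origin: centre of its underside at counter height
- slab_middle (a point): middle of the top face of the white marble pastry slab; z up
- slab: marble pastry slab lying fixed on the counter, 300 mm (x) by 240 mm (y) by 18 mm thick. Origin: centre of its underside
- row_tin_1: tin with a white lid, loose in the row on the shelf, of the same size as the red-lidded tins. Origin: centre of its underside. Leave it alone
- row_tin_2: tin with a yellow lid, loose in the row on the shelf, of the same size as the red-lidded tins. Origin: centre of its underside. Leave it alone
- row_tin_3: tin with a blue lid, loose in the row on the shelf, of the same size as the red-lidded tins. Origin: centre of its underside. Leave it alone
- row_tin_4: tin with a black lid, loose in the row on the shelf, of the same size as the red-lidded tins. Origin: centre of its underside. Leave it alone
- loose_cutter: a single round steel cutter (ring), 56 mm across, 30 mm tall, standing on a far corner of the slab. Origin: centre of its underside. Leave it alone
- scraper: bench scraper lying on the robot's side of the slab: steel blade 75 by 150 mm with a round wooden handle, 15 mm tall. Origin: under the middle of the blade. Leave it alone
- brush: pastry brush lying on the counter to the left, about 200 mm long. Leave it alone
- rolling_pin: wooden rolling pin, 48 mm thick and 420 mm long, lying on the counter to the right of the slab, pointing away from the robot. Origin: under its middle, at counter height. Leave it alone
Mind the look-alikes: they are no part of the job. Leave any orange look-alike of the tin_b alone.

How it is judged:
On the way, in this order (a step that is already met when the one before it is completed fails the run):
1. one of the two tins is lifted off the counter in the gripper (((height (world z) of tin_a above 0.03 m and contact force between tin_a and the fingers above 1 N) or (height (world z) of tin_b above 0.03 m and contact force between tin_b and the fingers above 1 N))), for 0.2 s.
2. the lighter tin stands in the free place of the row, released (((x of tin_a in the frame of gap between -0.012 and 0.012 m and y of tin_a in the frame of gap between -0.012 and 0.012 m and z of tin_a in the frame of gap between -0.004 and 0.004 m and angle between tin_a's own z axis and vertical below 0.1 rad and contact force between tin_a and the fingers below 0.1 N and linear speed of tin_a below 0.03 m/s and contact force between tin_a and riser between 1.2 and 3.8 N) or (x of tin_b in the frame of gap between -0.012 and 0.012 m and y of tin_b in the frame of gap between -0.012 and 0.012 m and z of tin_b in the frame of gap between -0.004 and 0.004 m and angle between tin_b's own z axis and vertical below 0.1 rad and contact force between tin_b and the fingers below 0.1 N and linear speed of tin_b below 0.03 m/s and contact force between tin_b and riser between 1.2 and 3.8 N))), for 0.3 s.
At the end, for the whole second after the job is handed in: the lighter tin (under 3.8 N on the shelf) stands released in the free row place, within 12 mm along and across; the heavier is held by the fingers alone, upright (0.15 rad), still, its underside 60 to 200 mm above the slab, within 70 mm of the slab's middle ((((x of tin_b in the frame of gap between -0.012 and 0.012 m and y of tin_b in the frame of gap between -0.012 and 0.012 m and z of tin_b in the frame of gap between -0.004 and 0.004 m and angle between tin_b's own z axis and vertical below 0.1 rad and contact force between tin_b and the fingers below 0.1 N and linear speed of tin_b below 0.03 m/s and contact force between tin_b and riser between 1.2 and 3.8 N) and (contact force between tin_a and the fingers above 3 N and horizontal distance between tin_a and slab_middle below 0.07 m and z of tin_a in the frame of slab_middle between 0.06 and 0.2 m and angle between tin_a's own z axis and vertical below 0.15 rad and linear speed of tin_a below 0.03 m/s and contact force between tin_a and slab below 0.1 N and contact force between tin_a and riser below 0.1 N and contact force between tin_a and scraper below 0.1 N and contact force between tin_a and loose_cutter below 0.1 N and contact force between tin_a and tin_b below 0.1 N)) or ((x of tin_a in the frame of gap between -0.012 and 0.012 m and y of tin_a in the frame of gap between -0.012 and 0.012 m and z of tin_a in the frame of gap between -0.004 and 0.004 m and angle between tin_a's own z axis and vertical below 0.1 rad and contact force between tin_a and the fingers below 0.1 N and linear speed of tin_a below 0.03 m/s and contact force between tin_a and riser between 1.2 and 3.8 N) and (contact force between tin_b and the fingers above 3 N and horizontal distance between tin_b and slab_middle below 0.07 m and z of tin_b in the frame of slab_middle between 0.06 and 0.2 m and angle between tin_b's own z axis and vertical below 0.15 rad and linear speed of tin_b below 0.03 m/s and contact force between tin_b and slab below 0.1 N and contact force between tin_b and riser below 0.1 N and contact force between tin_b and scraper below 0.1 N and contact force between tin_b and loose_cutter below 0.1 N and contact force between tin_b and tin_a below 0.1 N)))); the arm keeps its last pose, push and grip.
It fails at once if a tin of the row is moved by more than 20 mm (distance of any of row_tin_1, row_tin_2, row_tin_3, row_tin_4 from where it was at the start of the episode above 0.02 m).
It fails at once if the loose cutter, scraper, brush or rolling pin is moved by more than 30 mm (distance of any of loose_cutter, scraper, brush, rolling_pin from where it was at the start of the episode above 0.03 m).
It fails at once if a cutter tin is tipped by more than 0.5 rad (angle between any of tin_a, tin_b's own z axis and vertical above 0.5 rad).
It fails at once if a cutter tin is dropped (moves faster than 0.6 m/s free of the fingers) ((linear speed of tin_a above 0.6 m/s and contact force between tin_a and the fingers below 0.1 N) or (linear speed of tin_b above 0.6 m/s and contact force between tin_b and the fingers below 0.1 N)).
It also fails if it takes over 72 s, if anything falls off the work surface, if the arm or the gripper's body presses on something with over 40 N, if the wrist force passes 120 N, or if a joint passes its speed limit or range.

## Robot

A 7-joint arm with a two-finger parallel gripper is mounted at the origin on the work surface. World frame = base frame: x ahead of the robot, y to its left, z up, the work surface at z = 0. Lengths are in m, angles in rad, forces in N, time in s.
With the tool pointing down it reaches from about 0.35 to 0.9 m from the base axis. Payload 8.1 kg.
Tool frame: the origin (TCP) lies at the very end of the fingers, on their centre line; the grasp point (between the pads) lies 19 mm behind it; z points along the fingers, y is the line along which they close (so a half turn about z gives the same grasp; the last joint's range is limited). The gripper opens to 92 mm and grips with 3 to 60 N. Pads are 19 mm wide; open, the fingers measure 130 mm over their backs; the gripper's body (75 mm by 190 mm) begins 47 mm behind the grasp point.
Start: joints at [1.195, 0.434, 0.025, 1.573, -0.012, 1.134, -0.075], TCP at [0.168, -0.602, 0.227] pointing down, gripper open.
Joint ranges: [-2.62, 2.62], [-0.44, 2.09], [-1.27, 1.32], [0.08, 2.57], [-1.32, 4.46], [0.12, 2], [-2.74, 2.74]. Speed limits (rad/s): [2.22, 2.22, 3.01, 3.01, 3.14, 3.14, 3.14].

## Interface

Orientations are given as a unit quaternion [x, y, z, w].
In Python, from workcell import env gives the robot as it stands.
- The arm moves only by the tool play_rows, never from a script. Its arguments are lists of equal length, an entry for each row: "translation": the shift along the tool's x, y, z in units of 25 mm (1.0 is 25 mm), a list of three; "yaw": the turn about the tool's z in units of 5 degrees (1.0 is 5 degrees). In form: {"translation": [[dx, dy, dz], ...], "yaw": [yaw, ...]}. A call has 1 to 5 rows; each row shifts and turns the commanded pose from where the row before left it, along the tool's axes as they then stand; what a row does not reach is not made up. A row lasts 1/8 s, in which the tool goes at most 62.5 mm and 10.7 degrees, less where a joint would pass 70% of its speed; a pose out of reach is approached as far as the arm can. A call is refused whole if a number of a shift passes 1 or a number of a turn 1, either way. A call with a gripper value outside its range is refused whole. "claw" is the opening, from -1 (shut) to 1 (fully open), set as the call begins (left out, the last holds). The fingers move at their own pace and stop on an object; the grip force is fixed at half the most. Time passes only in rows, so rows that do not move let the fingers close. It gives the time, the measured TCP pose, the force, the opening and the grip force at its end, in the units of the state.
- env.sense(): the state, without advancing time (a new reading comes with each control period).
- env.read_camera(name): name is "side" or "top"; returns the picture (384x512x3 uint8, blue, green, red); there is no depth.
- env.get_calibration(name): a dict with "mtx" (3x3 intrinsics, pixels), "R" (3x3) and "t" (3): a world point X has camera coordinates R X + t. Camera axes: x right, y down, z forward; pixel columns grow to the right and rows downward; lengths in m; the calibration is good to about 2 mm. A picture is of the moment at which its call begins. get_calibration takes no time and is no camera call.
- env.close_job(): hands the job in; it is judged then, once.
The state is a dict: "t": time; "joint_positions": joint angles; "qd": joint speeds; "tau": joint torques, N m; "ee_pos": TCP position; "ee_rot": TCP orientation; "ft_force": force on the tool from outside, world axes, zero at the start; "moment": the same for the moment, N m; "width": opening from 0.0 (shut) to 1.0 (fully open); "grip_force": force on a finger pad.
Only numpy, scipy, OpenCV 4.12 (cv2) and the standard library are available. Lean on these libraries where they do the work, as an engineer would, in place of code of your own. Each camera call takes 0.05 s, during which the arm holds its last target. There are 200 camera calls.

## Working session

There is one attempt and no reset: what is moved stays moved. The work goes in short steps, Python scripts to look and compute and a tool call to move; the robot and the scene stay as the last step left them, time stands still between calls to the robot, and variables do not carry over. Pictures are saved under pics/ and viewed, at most 10 in all, crops included, and the job is handed in when it is done.

Besides the shell and the picture viewer there is one more tool, called after "Call:" in YAML: its name, and indented under it one key for each argument. play_rows: Moves the arm, as the interface text tells. Its arguments: {"type":"object","properties":{"translation":{"type":"array"},"yaw":{"type":"array"},"claw":{"type":"number"}},"required":["translation","yaw"]}

```bash
mkdir -p pics
python3 - <<'E'
from workcell import env
import cv2
for n in("top","side"):
    cv2.imwrite(f"pics/{n}0.png",env.read_camera(n)); c=env.get_calibration(n); print(n,c)
s=env.sense(); print(s)
E
```

```text
top {'mtx': array([[404.73221032,   0.        , 253.2911196 ],
       [  0.        , 404.73221032, 193.45904544],
       [  0.        ,   0.        ,   1.        ]]), 'R': array([[-0.00892679, -0.99995843,  0.00185758],
       [-0.98457868,  0.00846489, -0.1747374 ],
       [ 0.17471441, -0.00338878, -0.98461332]]), 't': array([-0.0774493 ,  0.49129372,  1.13163397])}
side {'mtx': array([[455.35237346,   0.        , 259.12938223],
       [  0.        , 455.35237346, 185.53284944],
       [  0.        ,   0.        ,   1.        ]]), 'R': array([[-0.78370673, -0.62109199,  0.0069647 ],
       [-0.3887937 ,  0.48178165, -0.78531898],
       [ 0.48439986, -0.6181676 , -0.61905217]]), 't': array([0.36817635, 0.30058481, 1.12328659])}
{'t': 0.1, 'joint_positions': array([ 1.19541629,  0.43513482,  0.02501077,  1.57398513, -0.01157447,
        1.13402424, -0.07509929]), 'qd': array([-0.00095683, -0.0006908 ,  0.00115148, -0.00222844, -0.00145117,
       -0.00241086,  0.0005024 ]), 'tau': array([ 4.25612438e-03, -6.69130683e+01,  9.89091396e-01, -3.15150261e+01,
       -6.02933415e-02,  3.73373448e-02,  7.96888571e-05]), 'ee_pos': array([ 0.16817858, -0.60147523,  0.2260435 ]), 'ee_rot': array([ 9.90719258e-01,  1.35922246e-01, -1.77357074e-04, -6.80911104e-04]), 'ft_force': array([ 0.27564657,  0.29832558, -0.70038603]), 'moment': array([-0.04391379, -0.00227587, -0.03148833]), 'grip_force': 0.0, 'width': 0.9988076029947982}
```

View pics/top0.png

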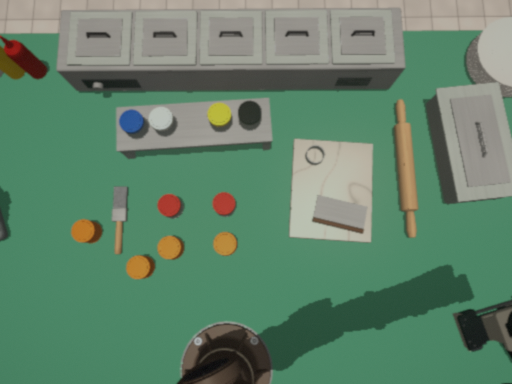

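View pics/side0.png

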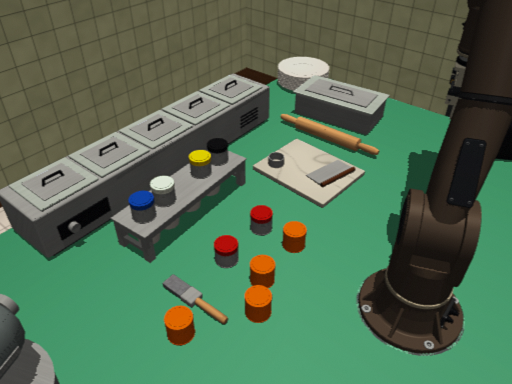

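The top view shows the red tins at (170,206) and (224,204). The orange look-alikes are at (84,231), (139,267), (170,247) and (225,243); they have orange sides, while the red tins have steel sides. The row runs blue (131,122), white (161,119), gap ~(190,117), yellow (219,114), black (249,113), and the slab centre is ~(333,190). In the side view the red tins are at (226,250) and (261,218). I choose the two red ones.

```bash
cat > h.py <<'E'
from workcell import env
import cv2, numpy as np
C={n:env.get_calibration(n) for n in("top","side")}
def ray(n,p):
    c=C[n]; d=c["R"].T@np.linalg.inv(c["mtx"])@[p[0],p[1],1]; return -c["R"].T@c["t"], d/np.linalg.norm(d)
def plane(n,p,z):
    o,d=ray(n,p); return o+d*(z-o[2])/d[2]
def tri(a,b):
    A=[];y=[]
    for n,p in(("top",a),("side",b)):
        o,d=ray(n,p); M=np.eye(3)-np.outer(d,d); A.append(M); y.append(M@o)
    X=np.linalg.lstsq(np.vstack(A),np.hstack(y),rcond=None)[0]; return X
def proj(n,X):
    c=C[n]; u=c["mtx"]@(c["R"]@X+c["t"]); return u[:2]/u[2]
def blobs(img,lo,hi,roi,amin=60,amax=1e9):
    m=cv2.inRange(cv2.cvtColor(img,cv2.COLOR_BGR2HSV),lo,hi)
    x0,y0,x1,y1=roi; k=np.zeros_like(m); k[y0:y1,x0:x1]=m[y0:y1,x0:x1]
    k=cv2.morphologyEx(k,cv2.MORPH_CLOSE,np.ones((3,3)))
    n,_,s,c=cv2.connectedComponentsWithStats(k)
    return [(c[i].round(1),s[i].tolist()) for i in range(1,n) if amin<s[i][4]<amax]
E
python3 - <<'E'
from h import *
T=cv2.imread("pics/top0.png");S=cv2.imread("pics/side0.png")
R={"red":((0,150,60),(4,255,255)),"yel":((24,120,80),(34,255,255)),"blue":((105,120,50),(130,255,255)),"white":((0,0,170),(179,60,255)),"blk":((0,0,0),(179,255,45))}
rt={"red":(140,180,250,225),"yel":(200,95,240,135),"blue":(110,100,150,140),"white":(145,100,180,135),"blk":(236,98,265,130)}
rs={"red":(205,195,285,275),"yel":(180,140,220,180),"blue":(120,185,160,225),"white":(145,170,180,210),"blk":(203,135,232,165)}
for k in R:
    a=sorted(blobs(T,*R[k],rt[k]),key=lambda b:b[0][0]);b=sorted(blobs(S,*R[k],rs[k]),key=lambda b:b[0][0])
    for p,q in zip(a,b):
        print(k,p,q,tri(p[0],q[0]).round(4),"plane",plane("top",p[0],.062 if k=="red" else .162).round(4))
b=blobs(T,(8,5,120),(30,90,255),(280,130,385,250),300);print("slab",b)
crop=cv2.resize(np.hstack([T[170:260,120:250],S[180:270,190:320]]),None,fx=3,fy=3,interpolation=cv2.INTER_CUBIC);cv2.imwrite("pics/c1.png",crop)
for p in[(293,139.5),(374,142),(371,241),(290,238)]:print("corner",plane("top",p,.018).round(3))
E
```

```text
red (array([168.9, 204.9]), [158, 195, 22, 21, 359]) (array([225.7, 245. ]), [214, 235, 24, 21, 384]) [0.4574 0.1601 0.0528] plane [0.4563 0.1583 0.062 ]
red (array([223.8, 203.4]), [214, 193, 21, 22, 361]) (array([261.1, 213.9]), [251, 205, 21, 19, 308]) [0.4607 0.0031 0.0525] plane [0.4593 0.0024 0.062 ]
yel (array([219. , 114.3]), [208, 103, 23, 24, 439]) (array([199.4, 157. ]), [188, 150, 23, 16, 294]) [0.69   0.0099 0.1553] plane [0.6873 0.0093 0.162 ]
blue (array([131.1, 121.1]), [120, 110, 24, 23, 421]) (array([140.8, 199.8]), [128, 190, 26, 21, 413]) [0.6729 0.2479 0.1539] plane [0.67   0.2455 0.162 ]
white (array([160. , 117.5]), [149, 107, 23, 22, 413]) (array([161.7, 182.4]), [150, 176, 24, 14, 265]) [0.6796 0.1681 0.1606] plane [0.6795 0.1681 0.162 ]
slab [(array([338.2, 181. ]), [292, 139, 80, 103, 5380])]
corner [ 0.661 -0.204  0.018]
corner [ 0.651 -0.45   0.018]
corner [ 0.352 -0.423  0.018]
corner [ 0.363 -0.187  0.018]
```

View pics/c1.png

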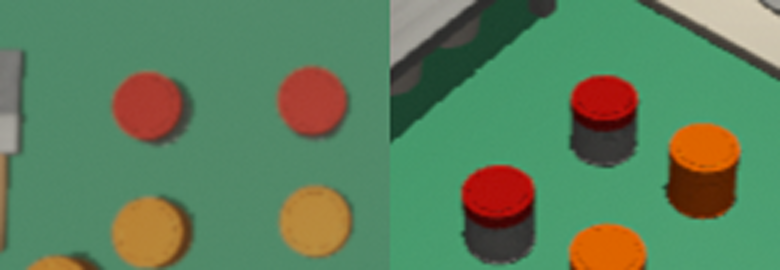

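The crop confirms both chosen tins: flat red lids with grey steel sides, and the orange ones orange all over. Measured values:
- **Tins:** (0.457,0.159) and (0.460,0.003), tops ~0.06.
- **Gap:** midpoint of white and yellow, (0.684,0.089). The neighbours are 159 mm apart, as expected, and the row is turned +4.2°.
- **Slab middle:** ~(0.507,-0.316).

Moving now.

Call:
play_rows:
  translation:
    - [0.88, -1, 0]
    - [0.88, -1, 0]
    - [0.88, -1, 0]
    - [0.88, -1, 0]
    - [0.88, -1, 0]
  yaw: [0, 0, 0, 0, 0]
  claw: 1

```text
t: 0.72
ee_pos: [0.2409, -0.4506, 0.2264]
ee_rot: [0.991, 0.136, -0.0, -0.0]
ft_force: [0.1, -0.1, 0.5]
width: 0.998
grip_force: 0.0
```

```bash
cat >> h.py <<'E'
def go(x,y,z,adeg=None):
    s=env.sense(); p=s["ee_pos"]; q=s["ee_rot"]; a=2*np.arctan2(q[1],q[0]); d=np.array([x,y,z])-p
    u=np.array([d[0]*np.cos(a)+d[1]*np.sin(a), d[0]*np.sin(a)-d[1]*np.cos(a), -d[2]])/.025
    print("t",round(s["t"],2),"pos",p.round(4),"a",np.degrees(a).round(2),"units",u.round(2),"yaw",None if adeg is None else ((np.degrees(a)-adeg)/5).round(2),"ft",s["ft_force"].round(2),"w",round(s["width"],3),"g",round(s["grip_force"],1))
E
python3 - <<'E'
from h import *
go(.46,.003,.15,50)
T=cv2.imread("pics/top0.png");S=cv2.imread("pics/side0.png")
# black lid: darkest
b=blobs(T,(0,0,0),(179,255,60),(232,96,268,132),30);print(b)
# steam unit front-top edge vs heights
print("unit", tri((400,68),(272,90)).round(3), tri((61,68),(12,187)).round(3))
E
```

```text
t 0.72 pos [ 0.2409 -0.4506  0.2264] a 15.63 units [ 13.33 -15.11   3.06] yaw -6.87 ft [ 0.14 -0.09  0.51] w 0.998 g 0.0
[(array([249.2, 113.1]), [239, 102, 21, 23, 407])]
unit [ 0.819 -0.502  0.139] [0.83  0.45  0.222]
```

Call:
play_rows:
  translation:
    - [0.88, -1, 0]
    - [0.88, -1, 0]
    - [0.88, -1, 0]
    - [0.88, -1, 0]
    - [0.88, -1, 0]
  yaw: [0, 0, 0, 0, 0]

```text
t: 1.35
ee_pos: [0.3131, -0.3008, 0.2266]
ee_rot: [0.991, 0.136, -0.0, -0.0]
ft_force: [-0.2, 0.0, 0.2]
width: 1.0
grip_force: 0.0
```

Call:
play_rows:
  translation:
    - [0.88, -1, 0]
    - [0.88, -1, 0]
    - [0.88, -1, 0]
    - [0.88, -1, 0]
    - [0.88, -1, 0]
  yaw: [0, 0, 0, 0, 0]

```text
t: 1.98
ee_pos: [0.3853, -0.1508, 0.2266]
ee_rot: [0.991, 0.136, -0.0, -0.0]
ft_force: [0.3, 0.1, -0.2]
width: 1.003
grip_force: 0.0
```

Call:
play_rows:
  translation:
    - [0.88, -1, 0]
    - [0.88, -1, 0]
    - [0.88, -1, 0]
    - [0.88, -1, 0]
    - [0.88, -1, 0]
  yaw: [0, 0, 0, 0, 0]

```text
t: 2.6
ee_pos: [0.4576, -0.001, 0.2265]
ee_rot: [0.991, 0.136, -0.0, 0.0]
ft_force: [0.5, -0.1, -0.5]
width: 0.999
grip_force: 0.0
```

Call:
play_rows:
  translation:
    - [0, 0, 0.6]
    - [0, 0, 0.6]
    - [0, 0, 0.6]
    - [0, 0, 0.6]
    - [0, 0, 0.6]
  yaw: [-1, -1, -1, -1, -1]

```text
t: 3.22
ee_pos: [0.4571, -0.0019, 0.151]
ee_rot: [0.937, 0.348, -0.0, -0.0]
ft_force: [0.7, 0.3, -0.8]
width: 1.002
grip_force: 0.0
```

Call:
play_rows:
  translation:
    - [0, 0, 0]
    - [0, 0, 0]
    - [0, 0, 0]
  yaw: [-0.9, -1, 0]

```text
t: 3.6
ee_pos: [0.4572, -0.002, 0.1515]
ee_rot: [0.906, 0.423, -0.0, -0.0]
ft_force: [0.4, 0.4, 0.2]
width: 1.0
grip_force: 0.0
```

Run:
```python
from h import *
go(.46,.003,.026,50)
T=env.read_camera("top");S=env.read_camera("side")
cv2.imwrite("pics/two1.png",cv2.resize(np.hstack([T[90:290,100:300],S[110:310,140:340]]),None,fx=2,fy=2))
```

```text
t 3.6 pos [ 0.4572 -0.002   0.1515] a 50.09 units [ 0.23 -0.04  5.02] yaw 0.02 ft [0.37 0.36 0.18] w 1.0 g 0.0
```

View pics/two1.png

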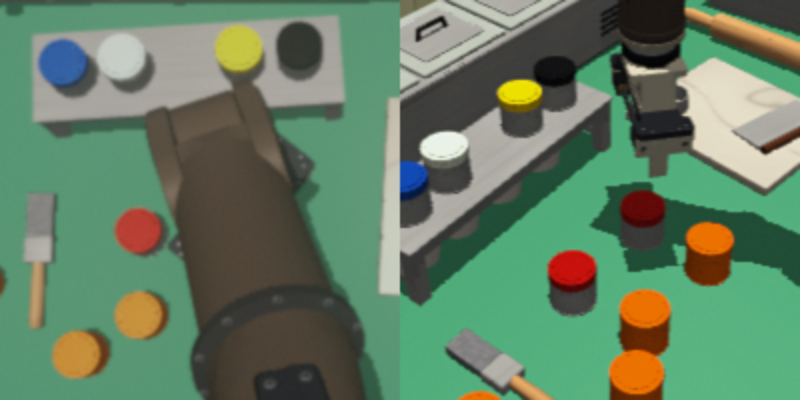

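The picture shows the open gripper right above the right red tin, side crop (642,220). It is aligned, with the orange tins clear. Going down.

Call:
play_rows:
  translation:
    - [0.1, 0, 1]
    - [0.1, 0, 1]
    - [0, 0, 1]
    - [0, 0, 1]
    - [0, 0, 1]
  yaw: [0, 0, 0, 0, 0]

```text
t: 4.32
ee_pos: [0.4608, 0.0019, 0.026]
ee_rot: [0.906, 0.423, 0.0, 0.0]
ft_force: [0.6, 0.4, 0.2]
width: 1.0
grip_force: 0.0
```

Call:
play_rows:
  translation:
    - [0, 0, 0]
    - [0, 0, 0]
    - [0, 0, 0]
    - [0, 0, 0]
    - [0, 0, 0]
  yaw: [0, 0, 0, 0, 0]
  claw: -1

```text
t: 4.95
ee_pos: [0.461, 0.0022, 0.0276]
ee_rot: [0.906, 0.424, 0.001, 0.0]
ft_force: [-2.7, 0.8, 7.1]
width: 0.687
grip_force: 29.9
```

Call:
play_rows:
  translation:
    - [0, 0, -0.2]
    - [0, 0, -0.5]
    - [0, 0, -0.8]
    - [0, 0, -1]
    - [0, 0, -1]
  yaw: [0, 0, 0, 0, 0]

```text
t: 5.58
ee_pos: [0.4603, 0.0018, 0.1155]
ee_rot: [0.906, 0.424, -0.0, -0.0]
ft_force: [0.8, -0.1, -5.5]
width: 0.688
grip_force: 29.9
```

Call:
play_rows:
  translation:
    - [0, 0, -1]
    - [0, 0, -0.7]
    - [0, 0, -0.4]
    - [0, 0, 0]
    - [0, 0, 0]
  yaw: [0, 0, 0, 0, 0]

```text
t: 6.2
ee_pos: [0.4601, 0.0018, 0.1661]
ee_rot: [0.906, 0.424, -0.001, -0.0]
ft_force: [0.1, 0.5, -6.0]
width: 0.685
grip_force: 29.9
```

Run:
```python
from h import *
go(.46,.003,.026,50)
f=[]
for i in range(10): S=env.read_camera("side"); f.append(env.sense()["ft_force"])
print(np.mean(f,0).round(2),np.std(f,0).round(2)); print(blobs(S,(0,150,40),(4,255,255),(190,150,300,280)))
```

```text
t 6.2 pos [0.4601 0.0018 0.1661] a 50.12 units [ 0.03 -0.03  5.6 ] yaw 0.02 ft [ 0.13  0.54 -5.97] w 0.685 g 29.9
[-0.13 -0.34 -5.72] [0.62 0.58 0.5 ]
[(array([225.6, 245.3]), [214, 235, 24, 21, 400])]
```

The right tin weighs 5.7 N, so it is the heavier one. I'll set it back down and take the left one.

Call:
play_rows:
  translation:
    - [0, 0, 0.8]
    - [0, 0, 1]
    - [0, 0, 1]
    - [0, 0, 1]
    - [0, 0, 0.8]
  yaw: [0, 0, 0, 0, 0]

```text
t: 7.32
ee_pos: [0.4607, 0.002, 0.0509]
ee_rot: [0.906, 0.424, -0.0, -0.0]
ft_force: [-0.4, 0.3, -5.8]
width: 0.684
grip_force: 29.9
```

Call:
play_rows:
  translation:
    - [0, 0, 0.4]
    - [0, 0, 0.3]
    - [0, 0, 0.2]
    - [0, 0, 0.06]
    - [0, 0, 0]
  yaw: [0, 0, 0, 0, 0]

```text
t: 7.95
ee_pos: [0.4609, 0.002, 0.028]
ee_rot: [0.906, 0.424, 0.0, 0.0]
ft_force: [0.2, -0.2, -5.0]
width: 0.682
grip_force: 29.9
```

Call:
play_rows:
  translation:
    - [0, 0, 0]
    - [0, 0, 0]
    - [0, 0, 0]
    - [0, 0, 0]
  yaw: [0, 0, 0, 0]
  claw: 1

```text
t: 8.45
ee_pos: [0.4608, 0.0019, 0.0279]
ee_rot: [0.906, 0.424, 0.0, 0.0]
ft_force: [0.5, -0.3, 0.5]
width: 0.995
grip_force: 0.0
```

Call:
play_rows:
  translation:
    - [0, 0, -0.5]
    - [0, 0, -1]
    - [0, 0, -1]
    - [0, 0, -1]
    - [0, 0, -1]
  yaw: [0, 0, 0, 0, 0]

```text
t: 9.07
ee_pos: [0.4605, 0.0021, 0.1419]
ee_rot: [0.906, 0.424, 0.0, 0.0]
ft_force: [-0.3, 0.4, -0.1]
width: 0.999
grip_force: 0.0
```

Run:
```python
from h import *
go(.457,.159,.13,50)
S=env.read_camera("side")
print(blobs(S,(0,150,40),(4,255,255),(190,150,300,280)))
```

```text
t 9.07 pos [0.4605 0.0021 0.1419] a 50.14 units [ 4.73 -4.13  0.47] yaw 0.03 ft [-0.32  0.37 -0.07] w 0.999 g 0.0
[(array([260.9, 213.7]), [251, 205, 21, 18, 322]), (array([225.6, 245.3]), [214, 235, 24, 21, 400])]
```

Call:
play_rows:
  translation:
    - [0.95, -0.83, 0]
    - [0.95, -0.83, 0]
    - [0.95, -0.83, 0]
    - [0.95, -0.83, 0]
    - [0.93, -0.81, 0]
  yaw: [0, 0, 0, 0, 0]

```text
t: 9.75
ee_pos: [0.4571, 0.16, 0.1409]
ee_rot: [0.906, 0.424, 0.0, 0.0]
ft_force: [1.2, 0.7, -0.7]
width: 0.999
grip_force: 0.0
```

Call:
play_rows:
  translation:
    - [0, 0, 0.6]
    - [0, 0, 1]
    - [0, 0, 1]
    - [0, 0, 1]
    - [0, 0, 1]
  yaw: [0, 0, 0, 0, 0]

```text
t: 10.38
ee_pos: [0.4571, 0.1577, 0.0243]
ee_rot: [0.906, 0.423, -0.0, 0.0]
ft_force: [0.9, -0.3, -0.6]
width: 1.001
grip_force: 0.0
```

Call:
play_rows:
  translation:
    - [0, 0, 0]
    - [0, 0, 0]
    - [0, 0, 0]
    - [0, 0, 0]
    - [0, 0, 0]
  yaw: [0, 0, 0, 0, 0]
  claw: -1

```text
t: 11.0
ee_pos: [0.4578, 0.1591, 0.0261]
ee_rot: [0.906, 0.424, 0.001, 0.0]
ft_force: [-1.8, -0.2, 7.7]
width: 0.696
grip_force: 30.0
```

Run:
```python
from h import *
go(.457,.159,.13,50)
```

```text
t 11.0 pos [0.4578 0.1591 0.0261] a 50.12 units [-0.02 -0.02 -4.15] yaw 0.02 ft [-1.85 -0.15  7.68] w 0.696 g 30.0
```

Call:
play_rows:
  translation:
    - [0, 0, -0.2]
    - [0, 0, -0.5]
    - [0, 0, -0.8]
    - [0, 0, -1]
    - [0, 0, -1]
  yaw: [0, 0, 0, 0, 0]

```text
t: 11.62
ee_pos: [0.457, 0.1589, 0.1141]
ee_rot: [0.906, 0.424, -0.0, -0.0]
ft_force: [-0.2, -0.3, -2.2]
width: 0.696
grip_force: 30.0
```

Call:
play_rows:
  translation:
    - [0, 0, -1]
    - [0, 0, -1]
    - [0, 0, -1]
    - [0, 0, -0.8]
    - [0, 0, -0.5]
  yaw: [0, 0, 0, 0, 0]

```text
t: 12.25
ee_pos: [0.4572, 0.159, 0.2217]
ee_rot: [0.906, 0.424, 0.001, 0.0]
ft_force: [-0.0, -0.5, -2.4]
width: 0.695
grip_force: 30.0
```

Call:
play_rows:
  translation:
    - [0, 0, -0.4]
    - [0, 0, -0.2]
    - [0, 0, 0]
    - [0, 0, 0]
    - [0, 0, 0]
  yaw: [-0.8, -1, -1, -1, -1]

```text
t: 12.88
ee_pos: [0.4568, 0.1587, 0.2352]
ee_rot: [0.797, 0.604, -0.0, -0.0]
ft_force: [0.1, -0.6, -2.2]
width: 0.697
grip_force: 30.0
```

Call:
play_rows:
  translation:
    - [0, 0, 0]
    - [0, 0, 0]
    - [0, 0, 0]
    - [0, 0, 0]
    - [0, 0, 0]
  yaw: [-1, -1, -1, -1, 0]

```text
t: 13.5
ee_pos: [0.4569, 0.1587, 0.2352]
ee_rot: [0.681, 0.732, -0.0, -0.0]
ft_force: [0.3, -0.2, -1.8]
width: 0.697
grip_force: 30.0
```

Run:
```python
from h import *
f=[]
for i in range(10): S=env.read_camera("side"); f.append(env.sense()["ft_force"])
print(np.mean(f,0).round(2),np.std(f,0).round(2))
go(.684,.0887,.235,94.2)
T=env.read_camera("top")
cv2.imwrite("pics/two2.png",cv2.resize(np.hstack([T[80:280,80:280],S[80:280,90:290]]),None,fx=2,fy=2))
```

```text
[ 0.1  -0.16 -2.54] [0.43 0.56 0.4 ]
t 14.0 pos [0.4572 0.1589 0.2352] a 94.12 units [-3.45  8.85  0.01] yaw -0.02 ft [ 0.6  -0.45 -2.52] w 0.698 g 30.0
```

View pics/two2.png

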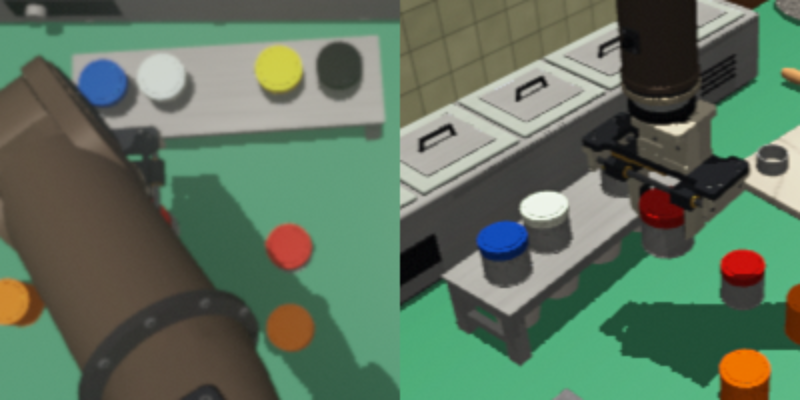

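The left tin weighs 2.5 N, so it is the lighter one. The picture shows it held upright at side crop (663,220), with the gripper across the row and the other red tin standing back in place.

Call:
play_rows:
  translation:
    - [-0.2, 0.5, 0]
    - [-0.3, 0.8, 0]
    - [-0.4, 1, 0]
    - [-0.4, 1, 0]
    - [-0.4, 1, 0]
  yaw: [0, 0, 0, 0, 0]

```text
t: 14.68
ee_pos: [0.5693, 0.1232, 0.2349]
ee_rot: [0.682, 0.732, -0.0, 0.0]
ft_force: [-0.4, 0.2, -3.3]
width: 0.692
grip_force: 30.0
```

Call:
play_rows:
  translation:
    - [-0.4, 1, 0]
    - [-0.4, 1, 0]
    - [-0.4, 1, 0]
    - [-0.3, 0.9, 0]
    - [-0.25, 0.6, 0]
  yaw: [0, 0, 0, 0, 0]

```text
t: 15.3
ee_pos: [0.6846, 0.0872, 0.2342]
ee_rot: [0.682, 0.732, -0.0, 0.0]
ft_force: [0.0, 0.6, -3.2]
width: 0.7
grip_force: 30.0
```

Call:
play_rows:
  translation:
    - [0, 0, 0]
    - [0, 0, 0]
  yaw: [0, 0]

```text
t: 15.55
ee_pos: [0.6825, 0.0888, 0.2348]
ee_rot: [0.681, 0.732, -0.0, -0.0]
ft_force: [-0.0, 0.5, -1.4]
width: 0.698
grip_force: 30.0
```

Run:
```python
from h import *
go(.6835,.0887,.126,94.2)
for r in(92,93): print("unit bottom",plane("top",(230,r),0).round(3))
for h in(.1,.14,.18,.2): print(h,plane("top",(230,68),h).round(3))
T=env.read_camera("top");S=env.read_camera("side")
cv2.imwrite("pics/two3.png",cv2.resize(np.hstack([T[50:250,80:280],S[80:280,90:290]]),None,fx=2,fy=2))
```

```text
t 15.55 pos [0.6825 0.0888 0.2348] a 94.13 units [-0.01  0.04  4.35] yaw -0.01 ft [-0.03  0.46 -1.39] w 0.698 g 30.0
unit bottom [ 0.824 -0.011  0.   ]
unit bottom [ 0.82  -0.011  0.   ]
0.1 [ 0.853 -0.017  0.1  ]
0.14 [ 0.833 -0.019  0.14 ]
0.18 [ 0.812 -0.021  0.18 ]
0.2 [ 0.802 -0.022  0.2  ]
```

View pics/two3.png

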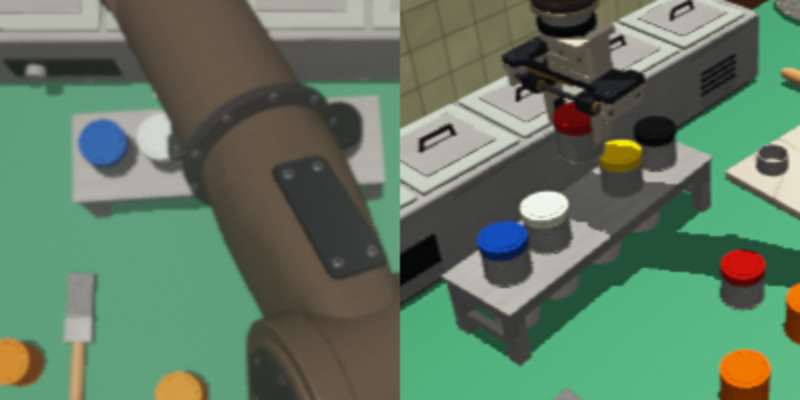

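The tin hangs over the gap at side crop (575,130). The equipment front at x≈0.82 clears the gripper body, which reaches 0.78. Lowering.

Call:
play_rows:
  translation:
    - [0, 0.04, 0.6]
    - [0, 0, 0.9]
    - [0, 0, 0.9]
    - [0, 0, 0.8]
    - [0, 0, 0.5]
  yaw: [0, 0, 0, 0, 0]

```text
t: 16.27
ee_pos: [0.6832, 0.0885, 0.141]
ee_rot: [0.681, 0.732, -0.001, -0.0]
ft_force: [0.9, 0.7, -2.2]
width: 0.698
grip_force: 30.0
```

Call:
play_rows:
  translation:
    - [0, 0, 0.3]
    - [0, 0, 0.2]
    - [0, 0, 0.1]
    - [0, 0, 0]
    - [0, 0, 0]
  yaw: [0, 0, 0, 0, 0]

```text
t: 16.9
ee_pos: [0.6841, 0.0889, 0.1282]
ee_rot: [0.681, 0.732, 0.0, 0.0]
ft_force: [0.1, -0.6, -3.0]
width: 0.7
grip_force: 30.0
```

Run:
```python
from h import *
go(.6835,.0887,.126,94.2)
f=[]
for i in range(6): S=env.read_camera("side"); f.append(env.sense()["ft_force"])
print(np.mean(f,0).round(2))
```

```text
t 16.9 pos [0.6841 0.0889 0.1282] a 94.12 units [-0.01 -0.02  0.09] yaw -0.02 ft [ 0.07 -0.62 -2.97] w 0.7 g 30.0
[-0.33  0.15 -2.06]
```

Just touching; I'll go down a touch more.

Call:
play_rows:
  translation:
    - [0, 0, 0.05]
    - [0, 0, 0.05]
    - [0, 0, 0]
    - [0, 0, 0]
  yaw: [0, 0, 0, 0]

```text
t: 17.7
ee_pos: [0.6839, 0.0887, 0.1263]
ee_rot: [0.681, 0.732, 0.0, 0.0]
ft_force: [-3.8, -1.8, 6.2]
width: 0.696
grip_force: 30.0
```

Run:
```python
from h import *
f=[]
for i in range(6): S=env.read_camera("side"); f.append(env.sense()["ft_force"])
print(np.mean(f,0).round(2)); go(.6835,.0887,.126,94.2)
```

```text
[-2.85 -1.35  6.24]
t 18.0 pos [0.6839 0.0888 0.1263] a 94.12 units [-0.   -0.02  0.01] yaw -0.02 ft [-2.59 -1.17  6.48] w 0.698 g 30.0
```

Contact on the shelf at the right height. Release and retreat upward.

Call:
play_rows:
  translation:
    - [0, 0, 0]
    - [0, 0, 0]
    - [0, 0, 0]
    - [0, 0, 0]
    - [0, 0, 0]
  yaw: [0, 0, 0, 0, 0]
  claw: 1

```text
t: 18.62
ee_pos: [0.6838, 0.0888, 0.1251]
ee_rot: [0.681, 0.732, -0.0, -0.0]
ft_force: [0.3, -0.6, -0.2]
width: 0.998
grip_force: 0.0
```

Call:
play_rows:
  translation:
    - [0, 0, -0.3]
    - [0, 0, -0.8]
    - [0, 0, -1]
    - [0, 0, -1]
    - [0, 0, -1]
  yaw: [0, 0, 0, 0, 0]

```text
t: 19.25
ee_pos: [0.6841, 0.089, 0.2304]
ee_rot: [0.681, 0.732, 0.001, 0.0]
ft_force: [0.9, -0.3, -0.8]
width: 0.998
grip_force: 0.0
```

Call:
play_rows:
  translation:
    - [0, 0, -0.3]
    - [0, -1, 0]
    - [0, -1, 0]
    - [0, -1, 0]
    - [0, -1, 0]
  yaw: [0, 1, 1, 1, 1]

```text
t: 19.88
ee_pos: [0.5835, 0.0945, 0.2351]
ee_rot: [0.799, 0.601, -0.0, -0.0]
ft_force: [0.1, 0.0, 0.1]
width: 0.996
grip_force: 0.0
```

Call:
play_rows:
  translation:
    - [0, -1, 0]
    - [0, -1, 0]
    - [0, -1, 0]
    - [0, -0.5, 0]
    - [0, 0, 0]
  yaw: [1, 1, 1, 1, 0.8]

```text
t: 20.5
ee_pos: [0.5028, 0.1284, 0.2355]
ee_rot: [0.906, 0.423, -0.0, 0.0]
ft_force: [0.7, -0.5, 0.3]
width: 0.999
grip_force: 0.0
```

Run:
```python
from h import *
go(.4605,.0021,.14,50)
T=env.read_camera("top");S=env.read_camera("side")
r=((0,150,40),(4,255,255))
a=blobs(T,*r,(160,90,225,140));b=blobs(S,*r,(150,130,210,190)); print(a,b)
if a and b: print(tri(a[0][0],b[0][0]).round(4))
if a: print(plane("top",a[0][0],.162).round(4))
for X in((.6835,.0887,.162),): print(proj("top",np.array(X)),proj("side",np.array(X)))
cv2.imwrite("pics/two4.png",cv2.resize(np.hstack([T[80:280,80:280],S[80:280,90:290]]),None,fx=2,fy=2))
```

```text
t 20.5 pos [0.5028 0.1284 0.2355] a 50.08 units [-4.96  1.95  3.82] yaw 0.02 ft [ 0.72 -0.52  0.31] w 0.999 g 0.0
[(array([189.7, 116.9]), [179, 106, 23, 23, 403])] [(array([181.8, 170.6]), [170, 162, 24, 18, 334])]
[0.6834 0.0893 0.1538]
[0.6805 0.0882 0.162 ]
[189.51785961 115.86034916] [181.51751489 168.13427181]
```

View pics/two4.png

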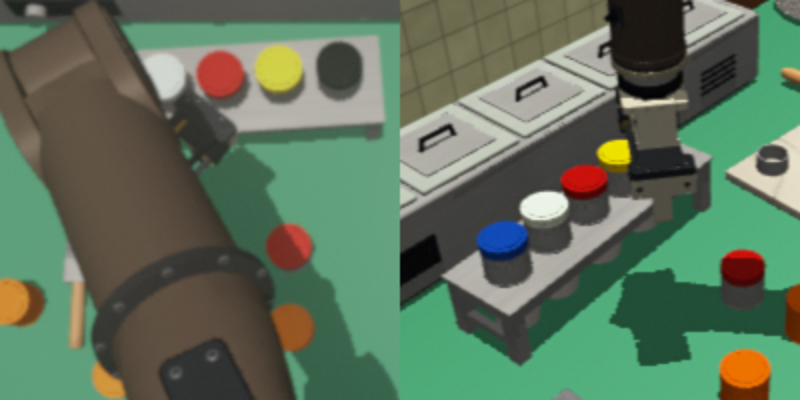

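The tin stands upright and released in the row between white and yellow, within ~3 mm of the target. Now the heavier one.

Call:
play_rows:
  translation:
    - [-1, 0.4, 0]
    - [-1, 0.4, 0]
    - [-1, 0.4, 0]
    - [-1, 0.4, 0.4]
    - [-0.95, 0.35, 0.9]
  yaw: [0, 0, 0, 0, 0]

```text
t: 21.22
ee_pos: [0.4624, 0.0005, 0.2031]
ee_rot: [0.906, 0.424, 0.001, 0.001]
ft_force: [-0.1, 0.1, -1.1]
width: 1.004
grip_force: 0.0
```

Call:
play_rows:
  translation:
    - [0, 0, 1]
    - [0, 0, 1]
    - [0, 0, 0.5]
    - [0, 0, 0]
    - [0, 0, 0]
  yaw: [0, 0, 0, 0, 0]

```text
t: 21.85
ee_pos: [0.4626, 0.0017, 0.141]
ee_rot: [0.906, 0.424, 0.001, 0.0]
ft_force: [-0.1, 1.1, 0.7]
width: 1.002
grip_force: 0.0
```

Run:
```python
from h import *
go(.4605,.0021,.027,50)
```

```text
t 21.85 pos [0.4626 0.0017 0.141 ] a 50.16 units [-0.04 -0.07  4.56] yaw 0.03 ft [-0.08  1.09  0.71] w 1.002 g 0.0
```

Call:
play_rows:
  translation:
    - [0, -0.07, 0.6]
    - [0, 0, 1]
    - [0, 0, 1]
    - [0, 0, 1]
    - [0, 0, 0.9]
  yaw: [0, 0, 0, 0, 0]

```text
t: 22.48
ee_pos: [0.4604, 0.0027, 0.0265]
ee_rot: [0.906, 0.424, 0.0, -0.0]
ft_force: [-1.0, 1.2, -0.5]
width: 1.001
grip_force: 0.0
```

Call:
play_rows:
  translation:
    - [0, 0, 0]
    - [0, 0, 0]
    - [0, 0, 0]
    - [0, 0, 0]
    - [0, 0, 0]
  yaw: [0, 0, 0, 0, 0]
  claw: -1

```text
t: 23.1
ee_pos: [0.4613, 0.0026, 0.0285]
ee_rot: [0.906, 0.424, 0.001, 0.0]
ft_force: [-0.9, -0.5, 7.1]
width: 0.691
grip_force: 29.9
```

Call:
play_rows:
  translation:
    - [0, 0, -0.2]
    - [0, 0, -0.5]
    - [0, 0, -0.8]
    - [0, 0, -1]
    - [0, 0, -1]
  yaw: [0, 0, 0, 0, 0]

```text
t: 23.72
ee_pos: [0.4601, 0.0026, 0.1164]
ee_rot: [0.906, 0.424, -0.0, -0.0]
ft_force: [0.7, -0.7, -4.9]
width: 0.684
grip_force: 29.9
```

Call:
play_rows:
  translation:
    - [0, 0, -0.8]
    - [0, 0, -0.3]
    - [0, 0, -0.2]
    - [0, 0, 0]
    - [0, 0, 0]
  yaw: [0, 0, 0, 0, 0]

```text
t: 24.35
ee_pos: [0.4601, 0.0026, 0.1471]
ee_rot: [0.906, 0.424, -0.001, -0.0]
ft_force: [0.3, -0.1, -5.6]
width: 0.685
grip_force: 29.9
```

Run:
```python
from h import *
go(.507,-.316,.145,50)
```

```text
t 24.35 pos [0.4601 0.0026 0.1471] a 50.13 units [-8.58  9.61  0.08] yaw 0.03 ft [ 0.34 -0.05 -5.65] w 0.685 g 29.9
```

Call:
play_rows:
  translation:
    - [-0.3, 0.3, 0]
    - [-0.5, 0.6, 0]
    - [-0.7, 0.8, 0]
    - [-0.8, 0.9, 0]
    - [-0.8, 0.9, 0]
  yaw: [0, 0, 0, 0, 0]

```text
t: 24.98
ee_pos: [0.4779, -0.1147, 0.1474]
ee_rot: [0.906, 0.423, -0.0, -0.0]
ft_force: [0.7, 0.0, -5.7]
width: 0.687
grip_force: 30.0
```

Call:
play_rows:
  translation:
    - [-0.8, 0.9, 0]
    - [-0.8, 0.9, 0]
    - [-0.8, 0.9, 0]
    - [-0.8, 0.9, 0]
    - [-0.8, 0.9, 0]
  yaw: [0, 0, 0, 0, 0]

```text
t: 25.6
ee_pos: [0.4997, -0.2637, 0.1471]
ee_rot: [0.906, 0.423, -0.0, -0.0]
ft_force: [0.0, -0.2, -5.7]
width: 0.692
grip_force: 30.0
```

Call:
play_rows:
  translation:
    - [-0.7, 0.8, 0]
    - [-0.5, 0.5, 0]
    - [-0.3, 0.3, 0]
    - [0, 0, 0]
    - [0, 0, 0]
  yaw: [0, 0, 0, 0, 0]

```text
t: 26.22
ee_pos: [0.5071, -0.315, 0.1477]
ee_rot: [0.906, 0.424, 0.0, -0.0]
ft_force: [-0.9, -0.6, -4.9]
width: 0.686
grip_force: 30.0
```

Call:
play_rows:
  translation:
    - [0, 0, 0]
    - [0, 0, 0]
    - [0, 0, 0]
    - [0, 0, 0]
    - [0, 0, 0]
  yaw: [0, 0, 0, 0, 0]

```text
t: 26.85
ee_pos: [0.5069, -0.3163, 0.1477]
ee_rot: [0.906, 0.424, -0.0, 0.0]
ft_force: [0.7, 0.5, -6.2]
width: 0.681
grip_force: 30.0
```

Run:
```python
from h import *
go(.507,-.316,.145,50)
T=env.read_camera("top");S=env.read_camera("side")
print(blobs(T,(0,150,40),(4,255,255),(160,90,225,140)))
cv2.imwrite("pics/two5.png",np.hstack([T[80:300,100:450],S[60:280,100:450]]))
```

```text
t 26.85 pos [ 0.5069 -0.3163  0.1477] a 50.12 units [ 0.01 -0.    0.11] yaw 0.02 ft [ 0.74  0.46 -6.19] w 0.681 g 30.0
[(array([189.8, 116.8]), [179, 106, 23, 22, 389])]
```

View pics/two5.png

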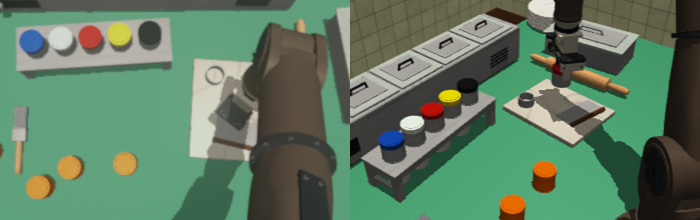

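The lighter tin stands evenly in the row, red between white and yellow. The heavier one hangs upright over the slab middle, and nothing else has moved.

```bash
python3 -c "
from workcell import env
print(env.close_job())"
```

```text
the job is handed in; nothing more can be done
None
```

The job is handed in: the lighter tin (about 2.5 N) stands released in the free row place within about 3 mm by the cameras, and the heavier one (about 5.7 N) is held upright about 10 cm above the slab's middle; no verdict was returned.

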